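# Hang a slide-rack hanger on the sloped draining rail

## Task

Take the rack of glass slides that stands on the bench under its C-shaped roller hanger and hook it over the open upper part of the sloped draining rail, above the spring keeper, so that both grooved rollers sit on the rail's edge. Slide it along the rail until the keeper has snapped shut behind it, then let go at once so that it rolls down by itself and comes to rest hanging square at the rubber stop. Be gentle: never drop it onto the rail or press or knock it hard (the slides are glass), and leave everything else where it stands.

Things in the scene. Friction and masses are not known exactly. Their poses are not given: they have to be found in the camera images.
- hanger: Slide-rack hanger, 0.25 to 0.5 kg, standing on the bench; origin: centre of underside; z up. Steel rack of slides 92 (x) by 80 (y) by 36 high; on it a steel C open to +y: lower arm x -15..15, y -14..12, top at z 44; back plate x -38..38, y -14..-10, z 38..128; upper arm under the grip tab. x runs along the rail when hung (both ends alike), +y faces the same way as the stand's +y.
- hanger_grip (a point): Middle of the hanger's black grip tab (hanger x 0, y 0, z 150). Tab 30 long (x), 12 thick (y), z 128 to 168, the hanger's top; pinch it across its thickness from above.
- hanger_gap (a point): Middle of the C's opening (hanger x 0, y 0, z 68). The rail, 18 high, must enter sideways from the +y side between the lower arm (z 44) and the roller flanges' lowest points (z 92). The back plate's inner face, 10 mm to the -y side of this point, is flat and can be touched against the rail's side.
- hanger_seat (a point): Point (hanger x 0, y 0, z 96) that lies on the rail's top edge when seated: midway between the lowest tread points of the two free-running flanged rollers (axles along y at x -22 and 22, z 105; tread radius 9, flange radius 13). Groove centred on y 0, 9 wide at the tread, 12 at the rims. Axle ends, diameter 10, stick out to y 16.
- stand: Draining-rail stand, fixed; origin on the bench under the rail. x = level direction down the rail, y = away from the robot, towards two upright rods at y 100 (up to 235 high), z up. Drip tray 14 high, y -45..55. Arms at x -150 and 130 carry the rail from the +y side, meeting it 8 to 19 mm below its top edge; its other side is clear. Rail's open upper end at x -185, rubber stop face at x 150.
- rail_mid (a point): Nominal top edge of the rail at stand x 0, 170 above the bench. Rail: steel flat bar on edge, 6 thick, 18 high, rounded top, falling 5 degrees towards +x. Its arms are clamped in sliding heads: the real rail (with keeper, strip and stop) is rigid and parallel to nominal but up to 10 mm higher or lower and up to 10 mm to either side along y. The poses given do not show this; find it by touch.
- load (a point): Nominal top edge of the rail in the middle of its open part (125 mm up the rail from rail_mid): where to hang the hanger. Same unknown clamping offset as rail_mid. Below the keeper, from 45 mm above rail_mid down to the stop, a hold-down strip on the +y side runs 3 mm over the axle ends of a seated hanger, so it can be hung only here.
- stop (a point): Nominal place of the seat point when the hanger has rolled down and its back plate's end rests on the rubber stop (112 mm down the rail from rail_mid; same clamping offset). The rollers are greased: let go, it rolls there at about 0.03 to 0.1 m/s.
- spare_rack: Bystander: slide rack without hanger, 92 by 80 by 36 high, origin at centre of underside.
- tube_rack: Bystander: grey tube rack 85 by 120 by 66 high, origin at centre of underside.
- tip_box: Bystander: box of pipette tips 89 by 126 by 80 high, origin at centre of underside.
- reagent: Bystander: bottle, diameter 66, 150 high, origin at centre of underside.
- dishes: Bystander: stack of three petri dishes, diameter 88, 43 high, origin at centre of underside.
- pipette: Bystander: pipette lying down, about 250 long, 26 high, origin on the bench at mid-length.
- keeper (a point): Nominal top edge of the rail at the spring keeper (75 mm up the rail from rail_mid; same clamping offset): a steel finger 4 thick on the +y side, 5 to 13 mm above the top edge, across the path of the axle ends. It swings downhill only; 2 to 4 N along the rail pushes each axle end past (weight alone does not). It snaps shut behind the second once the seat point is 50 mm below the keeper.

How it is judged:
By the outcome, as a careful person would: the job done as asked, in the order asked, and still so for the second after the job is handed in, with the robot touching nothing.
It also fails if it takes over 54 s, if anything falls off the work surface, if the arm or the gripper's body presses on something with over 40 N, if the wrist force passes 120 N, or if a joint passes its speed limit or range.

## Robot

A 7-joint arm with a two-finger parallel gripper is mounted at the origin on the work surface. World frame = base frame: x ahead of the robot, y to its left, z up, the work surface at z = 0. Lengths are in m, angles in rad, forces in N, time in s.
With the tool pointing down it reaches from about 0.35 to 0.9 m from the base axis. Payload 7.2 kg.
Tool frame: the origin (TCP) lies at the very end of the fingers, on their centre line; the grasp point (between the pads) lies 19 mm behind it (arm.hold_point_z is the z of the grasp point in the tool frame, in m); z points along the fingers, y is the line along which they close (so a half turn about z gives the same grasp; the last joint's range is limited). The gripper opens to 88 mm and grips with 3 to 60 N. Pads are 20 mm wide; open, the fingers measure 115 mm over their backs; the gripper's body (75 mm by 178 mm) begins 61 mm behind the grasp point.
Start: joints at [1.194, 0.411, -0.013, 1.596, 0.006, 1.134, -0.082], TCP at [0.19, -0.595, 0.223] pointing down, gripper open.
Joint ranges: [-2.95, 2.95], [-0.29, 1.99], [-1.47, 1.44], [0.14, 2.54], [-1.03, 4.17], [0.13, 1.85], [-2.86, 2.86]. Speed limits (rad/s): [2.39, 2.39, 3.01, 3.01, 3.14, 3.14, 3.14].

## Interface

Orientations are given as a unit quaternion [w, x, y, z].
In Python, from cell import arm gives the robot as it stands. Calls block until the motion is done:
- arm.movep(position, orientation): joint-space move of the TCP to a pose.
- arm.move_straight(position, rot=None, rate=0.15, force_limit=None): straight line of the TCP; rot=None keeps the orientation; rate is the mean speed in m/s. With force_limit (N) it stops when the force on the tool has changed by that much, and returns True; else False.
- arm.set_joints(angles): joint-space move.
- arm.grip(opening, strength=None): finger opening in m; strength is the grip in N (None keeps the last); returns when the fingers have stopped.
- arm.dwell(seconds).
- arm.inverse_kinematics(position, orientation): joint angles nearest the present ones, or None.
- arm.snapshot(name): name is "scene" or "top" or "wrist"; returns the picture (480x640x3 uint8, red, green, blue); there is no depth.
- arm.camera_info(name): a dict with "camera_matrix" (3x3 intrinsics, pixels), "k1" (the pictures are not rectified: a ray, as slopes to the right and down, at radius r is drawn at 1 + k1 r^2 times it, then the intrinsics apply), "rvec" (rotation vector, rad) and "tvec" (3), from world to camera coordinates, as OpenCV has them. Camera axes: x right, y down, z forward; pixel columns grow to the right and rows downward; lengths in m; the calibration is good to about 2 mm. A picture is of the moment at which its call begins: read the wrist's pose just before it. camera_info takes no time and is no camera call; for the wrist camera it gives the pose at the moment of the call.
A pose or a line that the arm cannot do raises arm.PlanningError and nothing moves.
- arm.sign_off(): hands the job in; it is judged then, once.
Readings, each from a call of its own:
- arm.get_time(): time.
- arm.get_q(): joint angles.
- arm.get_qvel(): joint speeds.
- arm.get_tau(): joint torques, N m.
- arm.get_tool_pos(): TCP position.
- arm.get_orientation(): TCP orientation.
- arm.get_contact_force(): force on the tool from outside, world axes, zero at the start.
- arm.get_moment(): the same for the moment, N m.
- arm.get_grip_width(): finger opening in m.
- arm.get_grasp_force(): force on a finger pad.
Only numpy, scipy, OpenCV 4.12 (cv2) and the standard library are available. Lean on these libraries where they do the work, as an engineer would, in place of code of your own. Each camera call takes 0.05 s, during which the arm holds its last target. There are 200 camera calls.

## Working session

There is one attempt and no reset: what is moved stays moved. The work goes in short steps, each a Python script; the robot and the scene stay as the last script left them, time stands still between calls to the robot, and variables do not carry over. Pictures are saved under pics/ and viewed, at most 10 in all, crops included, and the job is handed in when it is done.

```bash
ls; mkdir -p pics
python3 - <<'E'
from cell import arm
import cv2
for n in("scene","top"):
    im=arm.snapshot(n); cv2.imwrite(f"pics/{n}0.png",im[:,:,::-1])
    c=arm.camera_info(n); print(n,{k:__import__('numpy').round(v,4).tolist() for k,v in c.items()})
print(arm.get_time(),arm.get_orientation(),arm.hold_point_z)
E
```

```text
pics
scene {'camera_matrix': [[481.4204, 0.0, 316.4821], [0.0, 481.4204, 239.854], [0.0, 0.0, 1.0]], 'k1': 0.0377, 'rvec': [1.1283, 2.2701, -1.1183], 'tvec': [0.3206, -0.1759, 1.4294]}
top {'camera_matrix': [[609.0638, 0.0, 318.9847], [0.0, 609.0638, 241.4378], [0.0, 0.0, 1.0]], 'k1': -0.2093, 'rvec': [2.2013, -2.1828, 0.1112], 'tvec': [-0.003, 0.5297, 1.4763]}
0.1 [-7.07289932e-04  9.88102212e-01  1.53796924e-01 -1.57359262e-04] -0.0187
```

View pics/scene0.png

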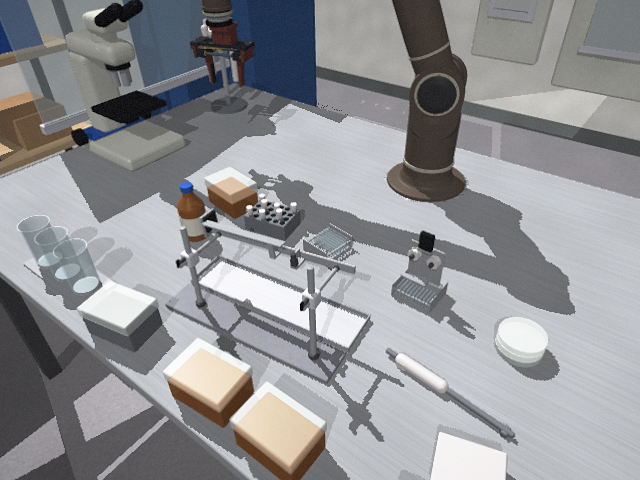

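View pics/top0.png

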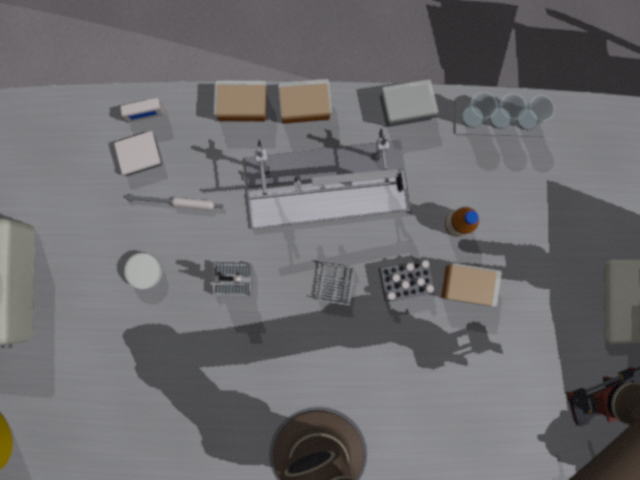

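The top view shows the hanger at about (232,278) and the spare rack at (333,283). The rail runs from (250,188) to its stop at (400,182), with downhill to the right (world -y). In the scene view the hanger's C opens toward the camera, away from the robot, so it faces the right way.

```bash
cat > h.py <<'E'
from cell import arm
import numpy as np, cv2
def ray(c,uv):
    K=np.array(c["camera_matrix"]);p=(np.array(uv,float)-K[:2,2])/K[0,0]
    s=p.copy()
    for _ in range(20): s=p/(1+c["k1"]*(s@s))
    R=cv2.Rodrigues(np.array(c["rvec"],float))[0]
    d=R.T@np.r_[s,1]; return -R.T@np.array(c["tvec"],float).ravel(), d/np.linalg.norm(d)
def onz(c,uv,z):
    o,d=ray(c,uv); return o+d*(z-o[2])/d[2]
def tri(c1,uv1,c2,uv2):
    o1,d1=ray(c1,uv1);o2,d2=ray(c2,uv2)
    t=np.linalg.lstsq(np.c_[d1,-d2],o2-o1,rcond=None)[0]
    a,b=o1+d1*t[0],o2+d2*t[1]; return (a+b)/2,np.linalg.norm(a-b)
def proj(c,P):
    R=cv2.Rodrigues(np.array(c["rvec"],float))[0];K=np.array(c["camera_matrix"])
    q=R@np.array(P,float)+np.array(c["tvec"],float).ravel();s=q[:2]/q[2]
    return K[:2,2]+K[0,0]*s*(1+c["k1"]*(s@s))
E
python3 - <<'E'
import cv2
t=cv2.imread("pics/top0.png");s=cv2.imread("pics/scene0.png")
cv2.imwrite("pics/tc.png",cv2.resize(t[130:310,200:440],None,fx=3.3,fy=3.3,interpolation=cv2.INTER_CUBIC))
cv2.imwrite("pics/sc.png",cv2.resize(s[175:365,165:455],None,fx=2.75,fy=2.75,interpolation=cv2.INTER_CUBIC))
E
```

```text
(no output)
```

View pics/tc.png

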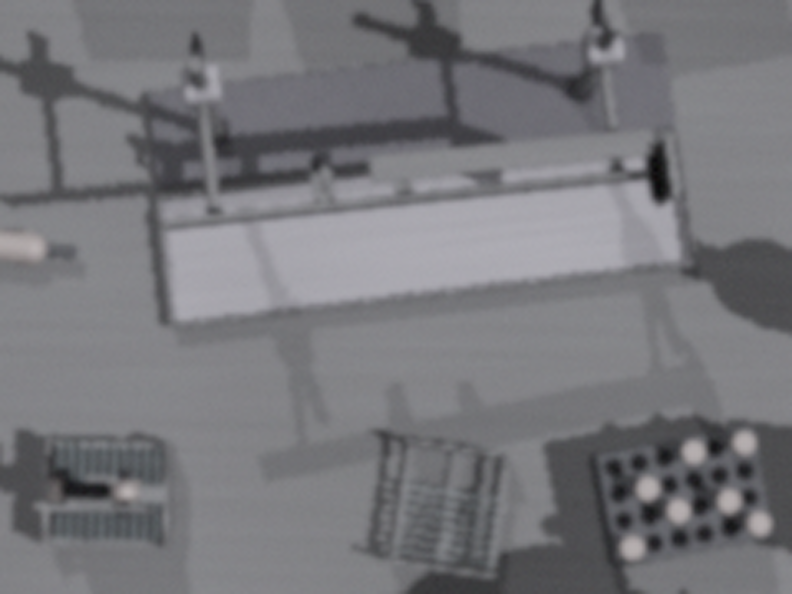

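View pics/sc.png

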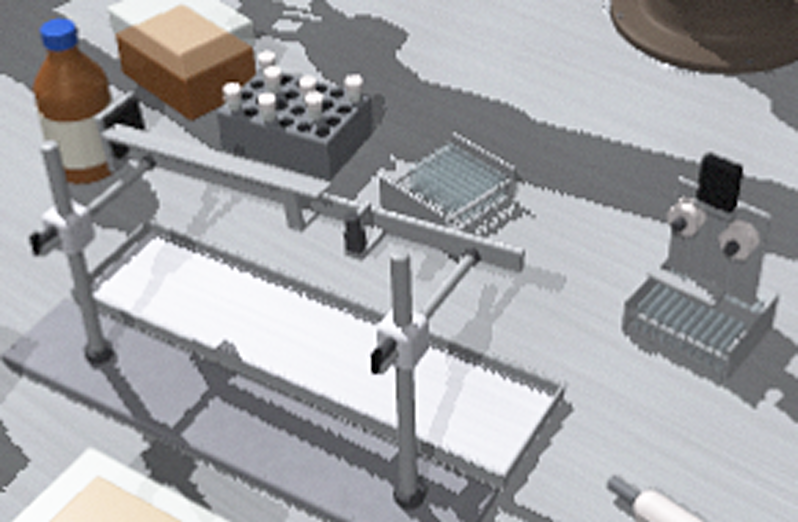

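The top crop shows the tray's robot-side edge from (165,322) to (692,270), the rail from (160,222) to (650,178) and the grip tab at (85,490). The scene crop shows the rod bases at (410,495) and (98,355), the rail's upper end at (522,252) and the tab at (720,180).

Run:
```python
from h import *
np.set_printoptions(precision=4,suppress=True)
T=arm.camera_info("top");S=arm.camera_info("scene")
t=lambda x,y:(200+(x+.5)/3.3-.5,130+(y+.5)/3.3-.5)
s=lambda x,y:(165+(x+.5)/2.75-.5,175+(y+.5)/2.75-.5)
print("bases",onz(S,s(410,497),.008),onz(S,s(98,356),.008))
print("tray",onz(T,t(166,322),.014),onz(T,t(692,270),.014),onz(T,t(676,130),.014))
print("rodtops",tri(T,t(203,80),S,s(400,259)),tri(T,t(604,46),S,s(52,146)))
print("rail top end",tri(T,t(162,224),S,s(522,250)))
print("tab top",tri(T,t(85,489),S,s(722,158)))
for p in[(50,437),(163,437),(165,543),(45,540)]:print("rack",onz(T,t(*p),.036))
for p in[(625,325),(720,372),(776,300)]:print("rackbase S",onz(S,s(*p),.0))
print("keeper",tri(T,t(320,165),S,s(355,205)))
print("stop",tri(T,t(658,172),S,s(122,125)))
```

```text
bases [0.7088 0.1365 0.008 ] [ 0.7468 -0.1427  0.008 ]
tray [0.564  0.1724 0.014 ] [ 0.6076 -0.2241  0.014 ] [ 0.7152 -0.2128  0.014 ]
rodtops (array([0.7029, 0.1317, 0.2218]), np.float64(0.0015406557702514491)) (array([ 0.738 , -0.1381,  0.208 ]), np.float64(0.014925047367778289))
rail top end (array([0.6133, 0.1605, 0.1808]), np.float64(0.0012459412222651284))
tab top (array([0.4352, 0.2115, 0.1695]), np.float64(0.0014239340481479585))
rack [0.4758 0.2549 0.036 ]
rack [0.4767 0.1712 0.036 ]
rack [0.3989 0.1687 0.036 ]
rack [0.4    0.2574 0.036 ]
rackbase S [0.4662 0.1654 0.    ]
rackbase S [ 0.4672  0.2498 -0.    ]
rackbase S [0.3683 0.2486 0.    ]
keeper (array([0.6528, 0.0541, 0.1931]), np.float64(0.0034512975810659973))
stop (array([ 0.6566, -0.1765,  0.1629]), np.float64(0.0029002280759004182))
```

```bash
cat >> h.py <<'E'
from scipy.spatial.transform import Rotation as Ro
O=np.array([.630,-.025,0]);YAW=np.deg2rad(-82.9)
def st(x,y,z,yaw=None):
    a=YAW if yaw is None else yaw
    return O+np.array([x*np.cos(a)-y*np.sin(a),x*np.sin(a)+y*np.cos(a),z])
def loc(p,yaw=None):
    a=YAW if yaw is None else yaw;d=np.array(p)-O
    return np.array([d[0]*np.cos(a)+d[1]*np.sin(a),-d[0]*np.sin(a)+d[1]*np.cos(a),d[2]])
def quat(r): return np.roll(r.as_quat(),1)
def down(a): return Ro.from_euler('z',a)*Ro.from_euler('x',np.pi)   # tool x at world angle a
E
python3 - <<'E'
from h import *
np.set_printoptions(precision=4,suppress=True)
q=quat(down(YAW+np.pi/2))
print(arm.get_contact_force())
arm.grip(0.0,20)
arm.movep(st(-120,0,0)*0+st(-.12,-.06,.215),q);print(arm.get_time(),arm.get_q())
arm.move_straight(st(-.12,-.04,.162),rate=.15)
print(arm.get_contact_force(),arm.get_time())
print(arm.move_straight(st(-.12,.02,.162),rate=.03,force_limit=3))
a=arm.get_tool_pos();print(loc(a),arm.get_contact_force(),arm.get_time())
arm.move_straight(st(-.12,-.035,.162),rate=.15)
arm.move_straight(st(.06,-.035,.147),rate=.25)
print(arm.move_straight(st(.06,.02,.147),rate=.03,force_limit=3))
b=arm.get_tool_pos();print(loc(b),arm.get_contact_force(),arm.get_time())
arm.move_straight(st(.06,-.04,.147),rate=.15)
E
```

```text
[ 0.613  -0.6025 -0.5089]
4.175 [ 0.337   0.4139 -0.7591  1.723   0.3115  1.1296 -1.9632]
[-0.3347  0.5355  0.0835] 4.7
True
[-0.12   -0.006   0.1613] [-0.1525  0.5257 -0.5236] 5.875
True
[ 0.0599 -0.005   0.1463] [ 0.4968  0.1821 -0.0517] 8.1583
```

Both touches found the rail side at nearly the same offset, about 7 mm beyond nominal, and gave a yaw of about -82.6°. Next I go above the hanger and take one close look.

```bash
sed -i 's/-82.9/-82.6/' h.py
python3 - <<'E'
from h import *
np.set_printoptions(precision=4,suppress=True)
arm.move_straight(st(.03,-.06,.21),rate=.25)
for a in(90,-90):
    q=arm.inverse_kinematics([.436,.212,.30],quat(down(np.deg2rad(a))));print(a,q)
    q=arm.inverse_kinematics(st(-.125,0,.24),quat(down(np.deg2rad(a+7.4))));print(a,q)
arm.movep([.436,.212,.27],quat(down(np.deg2rad(-90 if arm.inverse_kinematics([.436,.212,.30],quat(down(-np.pi/2))) is not None else 90))))
arm.grip(.05)
c=arm.camera_info("wrist");im=arm.snapshot("wrist");cv2.imwrite("pics/w1.png",im[:,:,::-1])
import pickle;pickle.dump(c,open("w1.pkl","wb"))
print(arm.get_time(),arm.get_q(),proj(c,[.436,.212,.168]))
E
```

```text
90 [ 0.4481  0.3052 -1.2108  1.7608  0.2977  1.2827 -0.8337]
90 [ 0.4587  0.6184 -1.0797  1.534   0.5551  1.3251 -0.5518]
-90 [ 0.4557  0.311  -1.2238  1.7605  0.3046  1.2852  2.3011]
-90 [-0.9211  0.5654  1.0424  1.6287 -0.5099  1.2466 -2.7914]
13.2333 [ 0.4403  0.3466 -1.2211  1.8069  0.3454  1.2311  2.2617] [320.2773 237.5778]
```

View pics/w1.png

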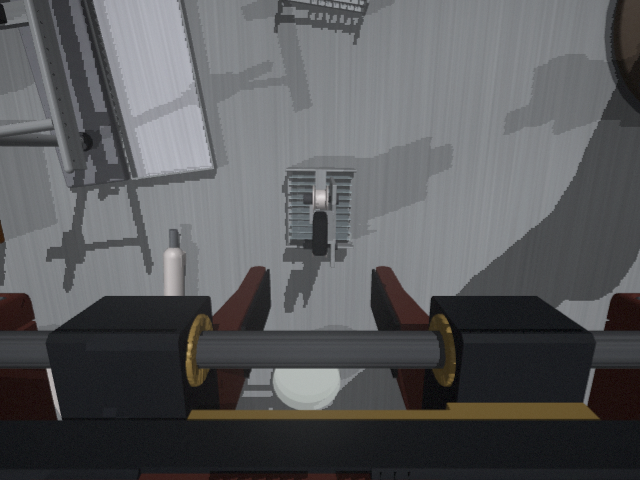

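The wrist view shows the tab at columns 313–328 and rows 212–255, with the rack square to the image, so its yaw is about -90°. I'll check the tab's projection and the IK options, neither of which uses clock time.

Run:
```python
from h import *
import pickle
np.set_printoptions(precision=4,suppress=True)
c=pickle.load(open("w1.pkl","rb"));im=cv2.imread("pics/w1.png")
m=(im.max(2)<45).astype(np.uint8)[190:275,300:345];n,l,s,_=cv2.connectedComponentsWithStats(m);i=1+s[1:,4].argmax()
print(s[i]+[300,190,0,0,0]);print(cv2.minAreaRect(np.argwhere(l==i)[:,::-1].astype(np.float32)))
print("cam",ray(c,(320,240)))
for z in(.168,.128):
  for dy in(.015,-.015):
    for dx in(-.006,.006): print(z,dy,dx,proj(c,[.436+dx,.212+dy,z]))
for dx,dy in[(-.04,-.046),(.04,-.046),(.04,.046),(-.04,.046)]:print("rack",proj(c,[.436+dx,.212+dy,.036]))
tilt=lambda r,g:Ro.from_rotvec(g*np.array([-np.sin(YAW),np.cos(YAW),0]))*r
for a in(90,-90):
  for p in[(-.125,-.1,.28),(-.125,0,.24),(-.01,0,.22)]:
    r=tilt(down(YAW+np.deg2rad(180 if a==90 else 0)),np.deg2rad(5))
    print(a,arm.inverse_kinematics(st(*p),quat(r)))
print(tilt(down(YAW+np.pi),np.deg2rad(5)).as_matrix()[:,2],tilt(Ro.identity(),.0873).apply([np.cos(YAW),np.sin(YAW),0]))
```

```text
[312 212  17  43 484]
((20.0, 43.0), (16.0, 42.0), 0.0)
cam (array([0.4362, 0.1445, 0.4328]), array([ 0.0002,  0.2537, -0.9673]))
0.168 0.015 -0.006 [327.8565 255.9197]
0.168 0.015 0.006 [312.7105 255.9277]
0.168 -0.015 -0.006 [328.0513 218.7252]
0.168 -0.015 0.006 [312.4901 218.7325]
0.128 0.015 -0.006 [326.8938 242.7287]
0.128 0.015 0.006 [313.6078 242.7354]
0.128 -0.015 -0.006 [327.041  209.8952]
0.128 -0.015 0.006 [313.4366 209.9013]
rack [356.039  168.3678]
rack [284.3129 168.3952]
rack [286.3141 247.7389]
rack [354.101  247.7037]
90 [ 0.2608  0.2361 -0.5481  1.739   0.0387  1.1876 -0.1592]
90 [ 0.1153  0.4288 -0.4217  1.5627  0.0918  1.1727 -0.177 ]
90 [ 0.2809  0.4641 -0.4041  1.5556  0.0979  1.1603  0.0051]
-90 [ 0.7304  0.4389 -1.2336  1.7148  0.3475  1.2603  2.7009]
-90 [ 0.5258  0.6374 -1.1171  1.5352  0.5036  1.2938  2.6395]
-90 [ 0.6862  0.6743 -1.1007  1.5276  0.527   1.2902  2.8122]
[-0.0112  0.0864 -0.9962] [ 0.1283 -0.9879 -0.0872]
```

The tab estimate is within 1 mm. I'll grasp with the +90 orientation, since joint 7 is then mid-range, lift, and go to the pre-entry pose.

```bash
cat >> h.py <<'E'
G=np.deg2rad(5)
HQ=Ro.from_rotvec(G*np.array([-np.sin(YAW),np.cos(YAW),0]))*down(YAW+np.pi)
N=-HQ.as_matrix()[:,2]
def seat(s,y,h):  # s along rail (downhill +) , h above nominal rail edge along normal -> TCP
    return st(s*np.cos(G),y,.17-s*np.sin(G))+h*N+.038*N
def sloc(tcp):
    d=np.array(tcp)-st(0,0,.17)-.038*N
    u=np.array([np.cos(YAW)*np.cos(G),np.sin(YAW)*np.cos(G),-np.sin(G)]);v=np.array([-np.sin(YAW),np.cos(YAW),0])
    return np.array([d@u,d@v,d@N])
E
python3 - <<'E'
from h import *
np.set_printoptions(precision=4,suppress=True)
p=np.array([.4357,.2117,.134]);q=quat(down(np.pi/2))
arm.movep(p+[0,0,.06],q)
arm.move_straight(p,rate=.15,force_limit=8)
print(arm.get_tool_pos(),arm.get_time())
arm.grip(.0,45);f0=arm.get_contact_force()
print(arm.get_grip_width(),arm.get_grasp_force(),f0,arm.get_time())
arm.move_straight(p+[0,0,.05],rate=.12)
print(arm.get_contact_force())
T=seat(-.125,-.075,.015);print(T,sloc(T))
arm.move_straight([(p[0]+T[0])/2,(p[1]+T[1])/2,T[2]],rot=quat(HQ),rate=.2)
arm.move_straight(T,rot=quat(HQ),rate=.2)
arm.dwell(.2)
print(arm.get_tool_pos(),sloc(arm.get_tool_pos()),arm.get_contact_force(),arm.get_grip_width(),arm.get_time())
cv2.imwrite("pics/s2.png",cv2.resize(arm.snapshot("scene")[125:325,190:430,::-1],None,fx=3,fy=3,interpolation=cv2.INTER_CUBIC))
E
```

```text
[0.4361 0.2112 0.1343] 15.8917
0.0118763184288673 44.96522784233093 [-0.2365 -0.8363  1.0955] 16.5667
[-0.3929  0.013  -2.237 ]
[0.5402 0.0842 0.2337] [-0.125 -0.075  0.015]
[0.5394 0.0859 0.2334] [-0.1267 -0.0755  0.0145] [ 1.0559  0.6451 -2.2399] 0.011797351418759941 18.525
```

View pics/s2.png

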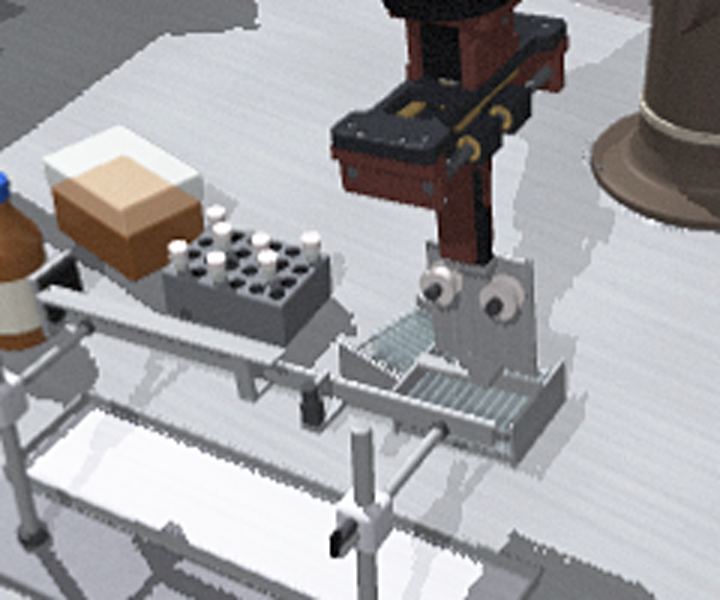

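The picture shows the hanger held upright with its opening facing the rail and well clear of the spare rack. The rail's open end is at about (490,430). Now I bring the rail in sideways until the back plate touches.

Run:
```python
from h import *
np.set_printoptions(precision=4,suppress=True)
print(arm.move_straight(seat(-.125,-.02,.015),rate=.1,force_limit=4))
print(sloc(arm.get_tool_pos()),arm.get_contact_force())
if sloc(arm.get_tool_pos())[1]>-.025:
    print(arm.move_straight(seat(-.125,.035,.015),rate=.025,force_limit=2))
    p=sloc(arm.get_tool_pos());print(p,arm.get_contact_force(),arm.get_time())
    if .005<p[1]<.03:
        y=p[1]-.007
        arm.move_straight(seat(-.125,y,.015),rate=.06)
        print(sloc(arm.get_tool_pos()),arm.get_contact_force())
cv2.imwrite("pics/s3.png",cv2.resize(arm.snapshot("scene")[125:325,190:430,::-1],None,fx=3,fy=3,interpolation=cv2.INTER_CUBIC))
print(arm.get_time())
```

```text
False
[-0.1247 -0.0205  0.0148] [-0.8373 -0.0592 -2.839 ]
True
[-0.125   0.0158  0.0139] [ 0.947   0.9107 -3.0256] 20.6667
[-0.125   0.0084  0.015 ] [-0.327   0.1816 -1.7277]
20.9833
```

View pics/s3.png

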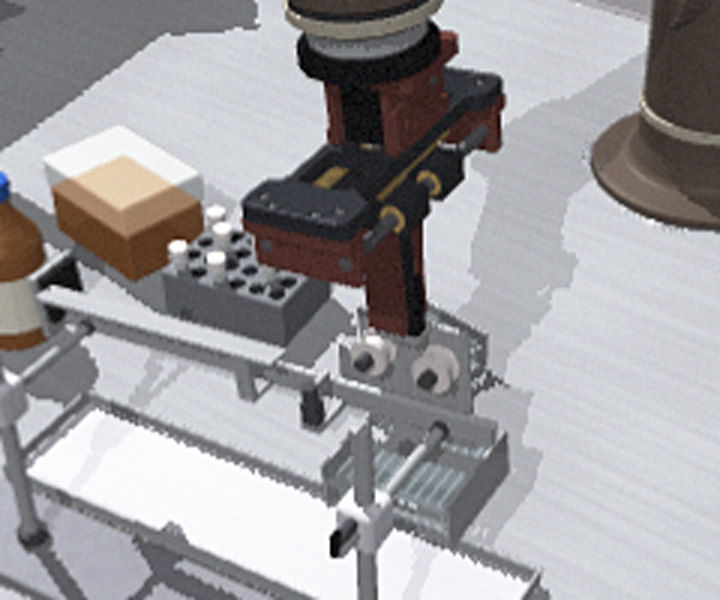

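The rail (edge from (40,295) to (495,430)) is inside the C, below the rollers, and the touch puts it at y ≈ +8.5 mm. Now I lower it gently onto the edge.

Run:
```python
from h import *
np.set_printoptions(precision=4,suppress=True)
Y=.0085
print(arm.move_straight(seat(-.125,Y,-.014),rate=.012,force_limit=1.8))
p=sloc(arm.get_tool_pos());print(p,arm.get_contact_force(),arm.get_moment(),arm.get_time())
for _ in range(3): arm.dwell(.05);print(sloc(arm.get_tool_pos()),arm.get_contact_force())
im=arm.snapshot("scene");cv2.imwrite("pics/s4.png",cv2.resize(im[190:310,250:400,::-1],None,fx=5,fy=5,interpolation=cv2.INTER_CUBIC))
```

```text
True
[-0.125   0.0086 -0.0048] [-0.6468  0.0921  4.8478] [-0.0557 -0.1774  0.0168] 22.525
[-0.1249  0.0086 -0.0049] [ 1.2062 -0.9493  5.4346]
[-0.1249  0.0086 -0.0049] [-0.2735 -0.47    5.8257]
[-0.1249  0.0086 -0.0049] [1.007  0.1485 5.9525]
```

View pics/s4.png

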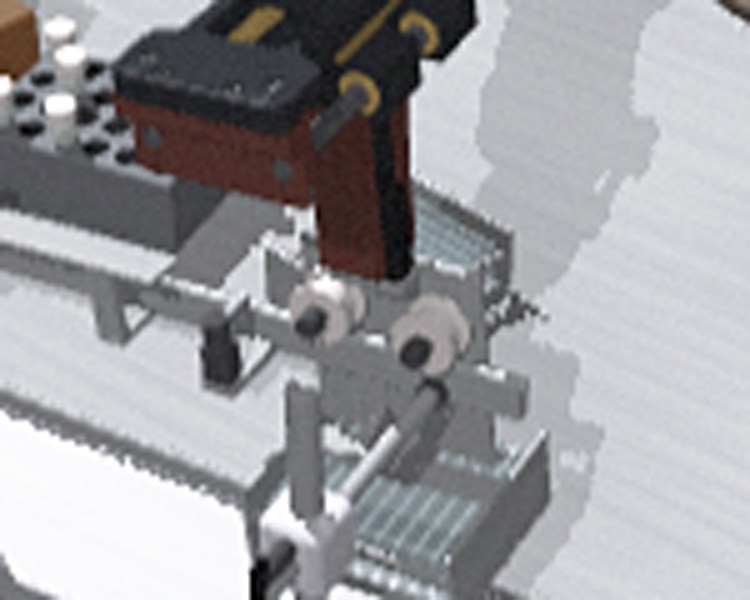

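The rollers straddle the rail edge on the open part (crop: (325,312) and (425,340)), seated at h ≈ -4.8 mm. I'll unload slightly and slide down past the keeper, watching the forces, then release.

```bash
cat > slide.py <<'E'
from h import *
np.set_printoptions(precision=4,suppress=True)
def F():
    f=np.mean([arm.get_contact_force() for _ in range(6)],0)
    v=np.array([-np.sin(YAW),np.cos(YAW),0]);return np.array([f@np.cross(v,N),f@v,f@N])
y,h=.0086,-.0047
arm.move_straight(seat(-.125,y,h),rate=.02);arm.dwell(.1);f=F();print(h,f)
for _ in range(3):
    if f[2]<2.5: break
    h+=.0002;arm.move_straight(seat(-.125,y,h),rate=.02);arm.dwell(.1);f=F();print(h,f)
ok=True
for s in(-.108,-.085,-.06,-.038,-.017):
    hit=arm.move_straight(seat(s,y,h),rate=.045,force_limit=14)
    p=sloc(arm.get_tool_pos());f=F();print(s,hit,p,f,arm.get_time())
    if hit: ok=False;break
    if s>-.02: break
    h+=np.clip((f[2]-1)*.00006,-.0003,.0005);y+=np.clip(f[1]*.0001,-.0004,.0004)
if ok:
    arm.grip(.05);print("open",arm.get_time())
    arm.move_straight(arm.get_tool_pos()+.1*N,rate=.2)
    print(arm.get_time())
im=arm.snapshot("scene");cv2.imwrite("pics/s5.png",cv2.resize(im[170:320,160:400,::-1],None,fx=3.3,fy=3.3,interpolation=cv2.INTER_CUBIC))
E
python3 slide.py
```

```text
-0.0047 [ 0.3055 -0.026   1.1147]
-0.108 False [-0.1074  0.0085 -0.0047] [-0.4496 -0.2325  1.1147] 23.6
-0.085 False [-0.0834  0.0079 -0.0047] [ 2.4801 -3.3388  2.2535] 24.2583
-0.06 False [-0.06    0.0085 -0.0047] [ 0.2451 -1.6753  1.766 ] 24.9667
-0.038 False [-0.0368  0.0075 -0.0046] [ 1.1058 -4.2596  0.8006] 25.6083
-0.017 False [-0.0168  0.008  -0.0046] [-0.0304 -0.1053 -1.0704] 26.225
open 26.9833
27.6333
```

View pics/s5.png

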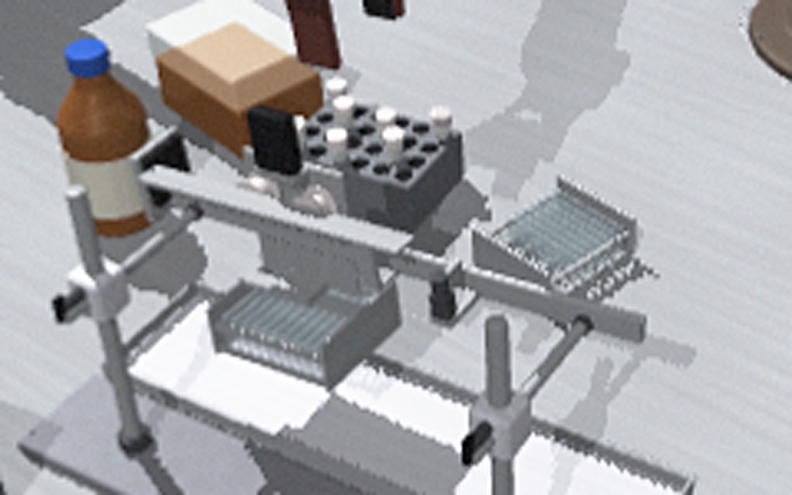

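The hanger is free below the shut keeper at (443,292), with its tab at (275,140), and is rolling toward the stop. I'll wait and check that it has come to rest.

Run:
```python
from h import *
arm.dwell(4)
a=arm.snapshot("scene");arm.dwell(1.5);im=arm.snapshot("scene");print(arm.get_time(),(np.abs(a.astype(int)-im).max(2)[170:320,160:400]>40).sum())
cv2.imwrite("pics/s6.png",cv2.resize(im[170:320,160:400,::-1],None,fx=3.3,fy=3.3,interpolation=cv2.INTER_CUBIC))
S=arm.camera_info("scene");P=sloc
for s in(.112-.015,.112+.015):
    q=proj(S,seat(s,.008,-.0047)+.034*N);print("pred tab top in crop",(q-[160,170])*3.3)
```

```text
33.2833 0
pred tab top in crop [211.97389138 101.42853882]
pred tab top in crop [173.69680296  91.92928141]
```

View pics/s6.png

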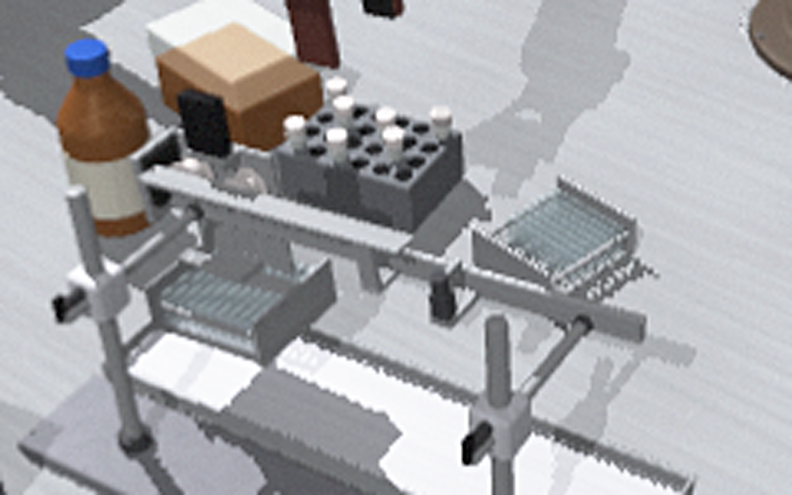

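The hanger has stopped at the downhill end, with its tab at (180–230, 92–155), square on the rail, but a few mm from where I predicted. I'll check numerically against the stop.

Run:
```python
from h import *
np.set_printoptions(precision=4,suppress=True)
S=arm.camera_info("scene");T=arm.camera_info("top")
def blobs(im,x0,y0,x1,y1,th=50):
    m=(im[y0:y1,x0:x1].max(2)<th).astype(np.uint8);n,l,s,c=cv2.connectedComponentsWithStats(m)
    return [(s[i]+[x0,y0,0,0,0],c[i]+[x0,y0]) for i in range(1,n) if s[i,4]>12]
si=arm.snapshot("scene");ti=arm.snapshot("top")
print("scene");[print(*b) for b in blobs(si,195,185,245,235)]
print("top");[print(*b) for b in blobs(ti,340,150,430,215)]
def box(C,s,xs,ys,zs,y=.008,h=-.0047):
    u=np.cross(np.array([-np.sin(YAW),np.cos(YAW),0]),N);v=np.array([-np.sin(YAW),np.cos(YAW),0])
    P=[proj(C,seat(s,y,h)-.038*N+a*u+b*v+c*N) for a in xs for b in ys for c in zs]
    return np.min(P,0),np.max(P,0)
for s in(.100,.106,.112):
    print(s,"tab",*box(S,s,(-.015,.015),(-.006,.006),(.032,.072)),*box(T,s,(-.015,.015),(-.006,.006),(.032,.072)))
print(arm.get_time())
```

```text
scene
[214 198  16  20 233] [221.6223 207.309 ]
[203 211  12  10  61] [208.8852 216.5246]
[205 227   7   6  23] [207.8261 229.3043]
top
[397 175   5  10  32] [398.6875 179.9062]
[381 178  12   6  48] [386.0625 180.7708]
0.1 tab [215.2818 197.5449] [234.8449 220.4929] [371.371  174.5568] [389.2521 184.6902]
0.106 tab [212.9704 196.9788] [232.5242 219.8645] [374.0098 174.2982] [391.945  184.4271]
0.112 tab [210.6717 196.4159] [230.2162 219.2396] [376.6444 174.0406] [394.6331 184.1647]
33.3833
```

```bash
python3 -c "
from h import *
print(arm.sign_off())"
```

```text
the job is handed in; nothing more can be done
None
```

The job is handed in at about 33 s: the hanger was released past the keeper, rolled down by itself and was still for 1.5 s before sign-off, hanging square at the stop to within a few mm as seen by the cameras.

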